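Refit the stored plug-in module

ROBOT

A 6-joint arm with a two-finger parallel gripper is mounted at the origin on the work surface. World frame = base frame: x ahead of the robot, y to its left, z up, the work surface at z = 0. Lengths are in m, angles in rad, forces in N, time in s.
With the tool pointing down it reaches from about 0.225 to 0.875 m from the base axis. Payload 3.4 kg.
Tool frame: the origin (TCP) lies midway between the tips of the shut fingers; the grasp point (between the pads) lies 19 mm behind it; z points along the fingers, y is the line along which they close (so a half turn about z gives the same grasp; the last joint's range is limited). The gripper opens to 85 mm and grips with 20 to 120 N. Pads are 22 mm wide; open, the fingers measure 114 mm over their backs; the gripper's body (76 mm by 85 mm) begins 54 mm behind the grasp point. The pads swing forward as they close: fully open they stand 13 mm farther back than shut.
Start: joints at [-0.121, 0.276, 1.505, -0, 1.361, -0.121], TCP at [0.575, -0, 0.231] pointing down, gripper open.
Joint ranges: [-2.89, 2.89], [-0.75, 2.08], [0.22, 2.7], [-1.18, 4.32], [0.11, 2.71], [-2.7, 2.7]. Speed limits (rad/s): [2.57, 2.57, 3.14, 3.14, 3.14, 3.14].

INTERFACE

Orientations are given as a unit quaternion [w, x, y, z].
In Python, from rig import * gives the robot as it stands.
- The arm moves only by the tool apply_moves, never from a script. Its argument "steps" is one flat list of numbers, 4 for each row, row after row: the shift along the world's x, y, z in cm, then the turn about the world's z in degrees. A call has 1 to 8 rows; each row is the pose to reach, as a shift and turn from the pose commanded when the call began; what a row does not reach only later rows make up. A row lasts 1/12 s, in which the tool goes at most 41.7 mm and 7.16 degrees, less where a joint would pass 70% of its speed; a pose out of reach is approached as far as the arm can. A call with a gripper value outside its range is refused whole. "jaw" is the closure in counts, from 0 (fully open) to 255 (shut), set as the call begins (left out, the last holds). The fingers move at their own pace and stop on an object; "newtons" is the grip in N (left out, the last holds). Time passes only in rows, so rows that repeat a pose let the fingers close. It gives the time, the measured TCP pose, the force, the opening and the grip force at its end, in the units of the state.
- get_state(): the state, without advancing time (a new reading comes with each control period).
- get_image(name): name is "scene" or "side" or "wrist"; returns the picture (400x640x3 uint8, red, green, blue); there is no depth.
- calibration(name): a dict with "fx", "fy", "cx", "cy" (pixels), "xyz" and "rotation" of the camera in the world. Camera axes: x right, y up, looking along -z (the intrinsics and any distortion apply to the point x, -y, -z); pixel columns grow to the right and rows downward; lengths in m; the calibration is good to about 2 mm. A picture is of the moment at which its call begins: read the wrist's pose just before it. calibration takes no time and is no camera call; for the wrist camera it gives the pose at the moment of the call.
- sign_off(): hands the job in; it is judged then, once.
The state is a dict: "clock": time; "qpos": joint angles; "qd": joint speeds; "effort": joint torques, N m; "position": TCP position; "ee_rot": TCP orientation; "contact_force": force on the tool from outside, world axes, zero at the start; "moment": the same for the moment, N m; "width": finger opening in m; "gripper_force": force on a finger pad.
Only numpy, scipy, OpenCV 4.12 (cv2) and the standard library are available. Lean on these libraries where they do the work, as an engineer would, in place of code of your own. Each camera call takes 0.05 s, during which the arm holds its last target. There are 200 camera calls.

TASK

Pull the plug-in module that sticks out from under the low shelf right out by its plug end, lay it flat on the open bench clear of the shelf and let go. Then take a fresh hold from the handle end and slide it, plug end first and right way up, into the empty bay of the chassis until its faceplate meets the chassis front, and let go. Leave the other things on the bench where they are.

Things in the scene. Friction and masses are not known exactly. Their poses are not given: they have to be found in the camera images.
- module: Loose plug-in module, 186 mm long, 0.2 to 0.35 kg, lying flat, handle end under the riser shelf, 85 to 110 mm of its plug end sticking out. Origin: on the underside, on the centre line; x along it, +x to the plug, z up. Aluminium casing x -50 to 58 mm, 46 wide, 44 high. Grey faceplate x -56 to -50, 66 wide, z 0 to 54. Black handle block x -101 to -56, 18 wide, z 6 to 40.
- module_handle (a point): Centre of the module's black pull handle (module x -78.5, y 0, z 23 mm).
- module_plug (a point): Tip of the module's plug end (module x 85, y 0, z 22.5 mm). Past the casing (x 58) comes a shoulder to x 70 (39 mm wide, z 5 to 40), then the black plug to x 85 (30 mm wide, z 10.5 to 34.5).
- riser: Fixed low white shelf on two side panels, with a bench power supply on it, 240 mm (x) by 310 mm (y); origin under its centre, on the bench. The module sticks out past its edge at x = +120 mm. Board from 72 to 86 mm above the bench; side panels at y +-140 to 155 mm; power supply from x -110 to +46 mm, up to 190 mm high.
- chassis: Fixed grey instrument chassis with two equal bays side by side, 160 mm deep (x 0 to 160), 200 mm wide (y), 78 mm high. Origin: on the bench below the middle of its front face; the face with the bay mouths is the plane x = 0 and looks to -x; modules go in towards +x. Bays are centred at y +45 and -45 mm. The roof is partly open.
- bay: The empty bay of the chassis (which of the two varies). Origin: centre of its floor at the mouth, 20 mm above the bench; x points into the bay, z up. Inside 52 mm wide, 50 mm high, 141 mm deep to a black socket block, so the module's faceplate stops against the chassis front before the plug bottoms (module origin then at x = +50 mm).
- fitted: A like module already fitted in the other bay; fixed. Origin at that bay's mouth, on its floor, axes as the bay's; its faceplate and handle stand out to x -51 mm, up to 54 mm above the bay floor.
- beaker: Bystander: clear glass beaker, 72 mm across, 95 mm tall, open top; origin under its centre.
- multimeter: Bystander: yellow and black hand multimeter lying face up, 160 x 78 x 42 mm; origin under its centre.
- screwdriver: Bystander: screwdriver lying on the bench, about 200 mm long; x axis along it, handle to -x; origin under its centre or thereabouts.
- loupe: Bystander: blue metal loupe pot, 56 mm across, 46 mm tall, upright; origin under its centre.

How it is judged:
On the way:
1. the module lies flat on the open bench, its handle fully out from under the shelf, and has been let go (x of module_handle in the frame of riser above 0.143 m and height (world z) of module below 0.008 m and angle between module's own z axis and vertical below 0.1 rad and contact force between the fingers and module below 0.1 N and linear speed of module below 0.02 m/s), for 0.2 s.
At the end, for the whole second after the job is handed in: The module sits in the empty bay, plug end in, with its faceplate within 5 mm of the chassis front, centred within 6 mm sideways and lying on the bay floor within 6 mm, upright and in line within 0.08 rad, at rest and let go (x of module in the frame of bay between 0.045 and 0.056 m and y of module in the frame of bay between -0.006 and 0.006 m and z of module in the frame of bay between -0.003 and 0.006 m and angle between module's own z axis and vertical below 0.08 rad and angle between the x axis of module and the x axis of bay, either way round below 0.08 rad and linear speed of module below 0.01 m/s and contact force between the fingers and module below 0.1 N); the robot touches nothing.
It fails at once if a bystander on the bench is shifted by more than 40 mm (distance of any of beaker, multimeter, screwdriver, loupe from where it was at the start of the episode above 0.04 m).
It also fails if it takes over 58 s, if anything falls off the work surface, if the arm or the gripper's body presses on something with over 40 N, if the wrist force passes 120 N, or if a joint passes its speed limit or range.

## Working session

There is one attempt and no reset: what is moved stays moved. The work goes in short steps, Python scripts to look and compute and a tool call to move; the robot and the scene stay as the last step left them, time stands still between calls to the robot, and variables do not carry over. Pictures are saved under pics/ and viewed, at most 10 in all, crops included, and the job is handed in when it is done.

Besides the shell and the picture viewer there is one more tool, called as name(argument=value, ...) on one line, values as JSON. apply_moves: Moves the arm, as the interface text tells. Its arguments: {"type":"object","properties":{"steps":{"type":"array","items":{"type":"number"}},"jaw":{"type":"number"},"newtons":{"type":"number"}},"required":["steps"]}

```bash
mkdir -p pics; ls; python3 - <<'E'
from rig import *
import cv2,numpy as np
for n in ["scene","side"]:
    im=get_image(n); cv2.imwrite(f"pics/{n}0.png",im[:,:,::-1])
    c=calibration(n); print(n,{k:np.round(np.array(v),4).tolist() for k,v in c.items()})
s=get_state(); print(s)
E
```

```text
pics
scene {'fx': 435.3965, 'fy': 435.3965, 'cx': 319.9967, 'cy': 202.6275, 'xyz': [1.2626, -0.2892, 0.8776], 'rotation': [0.7721, 0.3019, 0.1985, 0.5228]}
side {'fx': 519.5371, 'fy': 519.5371, 'cx': 320.2099, 'cy': 188.864, 'xyz': [1.2968, 0.5947, 1.1981], 'rotation': [0.4008, 0.144, 0.3012, 0.8531]}
{'clock': 0.1, 'qpos': array([-1.21019415e-01,  2.76531795e-01,  1.50596834e+00, -6.73086565e-07,
        1.36070103e+00, -1.21020643e-01]), 'qd': array([ 0.00051745, -0.00022483, -0.00201333, -0.00308971, -0.00128187,
       -0.00055553]), 'effort': array([ 1.55745878e-03, -4.17697620e+01, -2.46405226e+01, -1.74112388e-04,
        5.80947395e-03,  2.85749664e-07]), 'position': array([5.74548776e-01, 3.80806712e-05, 2.30541405e-01]), 'ee_rot': array([-6.32989285e-04,  7.07106068e-01,  7.07107037e-01, -4.96139837e-04]), 'contact_force': array([-0.23844034,  0.93521653, -0.28174222]), 'moment': array([ 0.00821691, -0.03771905, -0.0421022 ]), 'gripper_force': 0.0, 'width': 0.08535996091613028}
```

View pics/scene0.png

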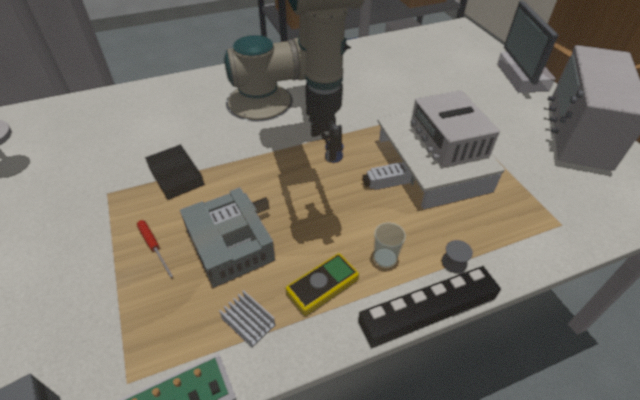

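View pics/side0.png

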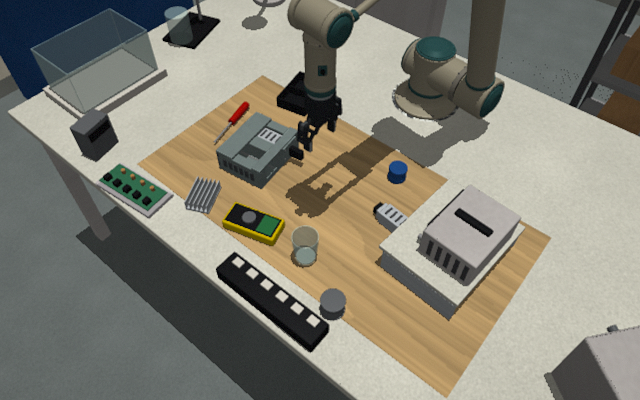

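The scene view shows the riser on the right (+y), with the plug at about (368,180). The chassis is on the left at (228,235), its mouth facing right. The fitted handle is at (262,205), so the empty bay is the one nearer the camera. The blue loupe is at (398,172) in the side view. I'll enlarge both to pick corners.

```bash
cat > h.py <<'E'
from rig import *
import cv2,numpy as np
from scipy.spatial.transform import Rotation as R
from scipy.optimize import least_squares
def rot(q): return R.from_quat([q[1],q[2],q[3],q[0]]).as_matrix()
def proj(c,P):
    p=(np.atleast_2d(P)-c["xyz"])@rot(c["rotation"])
    return np.c_[c["cx"]+c["fx"]*p[:,0]/-p[:,2], c["cy"]-c["fy"]*p[:,1]/-p[:,2]]
def back(c,uv,z):
    d=rot(c["rotation"])@np.array([(uv[0]-c["cx"])/c["fx"],-(uv[1]-c["cy"])/c["fy"],-1])
    o=np.array(c["xyz"]); return o+d*(z-o[2])/d[2]
def pose2(x,P):
    c,s=np.cos(x[2]),np.sin(x[2]); P=np.atleast_2d(P)
    return np.c_[x[0]+c*P[:,0]-s*P[:,1],x[1]+s*P[:,0]+c*P[:,1],P[:,2]]
def fit(obs,x0):
    # obs: list of (cal, P(local), uv)
    f=lambda x: np.concatenate([(proj(c,pose2(x,P))-uv).ravel() for c,P,uv in obs])
    r=least_squares(f,x0,loss="soft_l1"); return r.x,np.round(r.fun.reshape(-1,2),1)
E
python3 - <<'E'
from h import *
a=cv2.imread("pics/scene0.png");b=cv2.imread("pics/side0.png")
z=lambda i,x,y,w,h:cv2.resize(i[y:y+h,x:x+w],(w*4,h*4),interpolation=cv2.INTER_CUBIC)
# scene: chassis x175-275,y180-290 ; module/riser x350-510,y110-215
A=np.zeros((600,800,3),np.uint8)
t=z(a,175,185,100,100);A[:400,:400]=t
t=z(b,212,105,100,90);A[:360,400:]=t
cv2.imwrite("pics/chas.png",A[:400])
B=np.zeros((600,800,3),np.uint8)
t=cv2.resize(a[120:210,355:505],(600,360),interpolation=cv2.INTER_CUBIC)
t3=cv2.resize(a[155:195,355:415],(360,240),interpolation=cv2.INTER_CUBIC)
t2=cv2.resize(b[150:250,360:430],(420,600),interpolation=cv2.INTER_CUBIC)
B[:240,:360]=t3; B[:,380:]=t2; B[250:250+216,:360]=cv2.resize(t,(360,216))
cv2.imwrite("pics/mod.png",B)
E
```

```text
(no output)
```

View pics/chas.png

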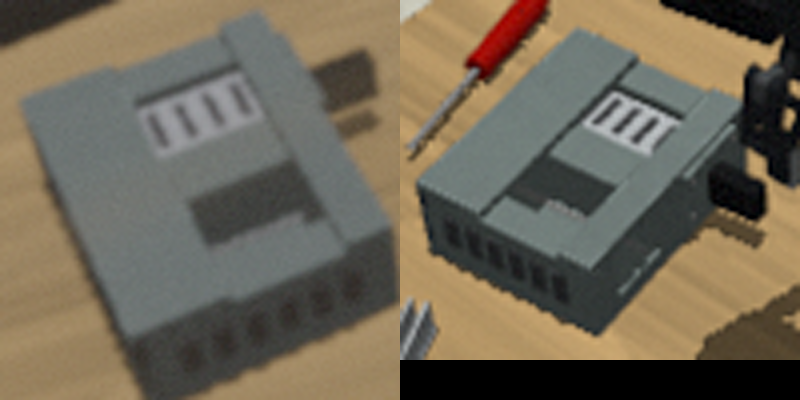

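View pics/mod.png

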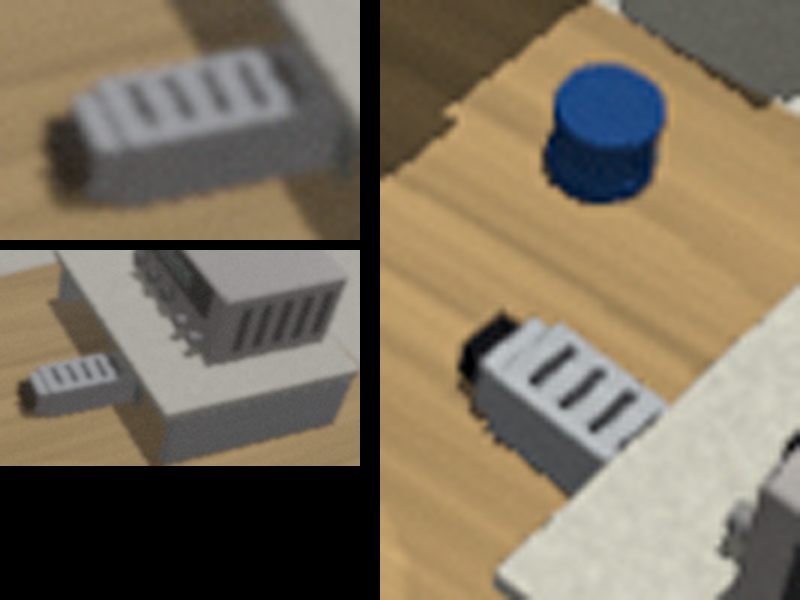

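```bash
python3 - <<'E'
from h import *
S=calibration("scene");D=calibration("side")
A=lambda l:np.array(l,float)
P=A([[0,-.1,.078],[0,.1,.078],[.16,.1,.078],[.16,-.1,.078]])
P2=A([[.16,-.1,.078],[.16,.1,.078],[0,.1,.078],[.16,.1,0],[0,.1,0]])
x,r=fit([(S,P,A([[240.5,187.5],[273,241.2],[207.5,268.8],[181.2,210]])),(D,P2,A([[257,112],[217,151.2],[261.5,172],[220.7,166.2],[262,188.7]]))],[.6,-.2,-1.57])
print("chassis",x,np.rad2deg(x[2]),r.tolist())
bay=pose2(x,[[0,.045,.02]])[0];print("bay",bay)
sc=lambda u,v:(355+u/6,155+v/6); sd=lambda u,v:(360+(u-380)/6,150+v/6)
PM=A([[.058,-.023,.044],[.058,.023,.044]])
m,r=fit([(S,PM,A([sc(97,82),sc(125,150)])),(D,PM,A([sd(560,325),sd(500,378)]))],[.55,.2,-1.57]);print("module",m,np.rad2deg(m[2]),r.tolist())
for n,c,uv,z in [("S y- far",S,sc(97,82),.044),("S y-",S,sc(262,48),.044),("S y+",S,sc(125,150),.044),("S y+",S,sc(295,115),.044),
 ("D y-",D,sd(560,325),.044),("D y-",D,sd(665,410),.044),("D y+",D,sd(500,378),.044),("D y+",D,sd(610,460),.044),
 ("loupe",D,sd(608,100),.046),("beakertop D",D,(305,240),.095),("beaker S",S,(390,236),.095)]: print(n,back(c,uv,z).round(4))
PR=A([[.12,.155,.086],[.12,-.155,.086],[-.12,.155,.086]])
rr,r=fit([(S,PR,A([(423.75,188.75),(380,120.8),(503.75,170.8)])),(D,PR[:1],A([sd(500,575)]))],[.5,.4,-1.57]);print("riser",rr,np.rad2deg(rr[2]),r.tolist())
E
```

```text
chassis [ 0.558915   -0.16359923 -1.44227142] -82.63606549830732 [[0.4, -1.9], [1.2, -1.4], [0.2, -0.7], [-1.3, -1.9], [-0.6, -0.7], [-1.2, -0.9], [-1.9, 0.4], [-1.0, 1.6], [-0.1, 0.9]]
bay [ 0.60354384 -0.15783152  0.02      ]
module [ 0.5220929   0.24033185 -1.71865461] -98.47165585283732 [[0.3, -1.0], [0.9, -1.1], [-0.4, -0.2], [-1.9, -0.2]]
S y- far [0.4941 0.1836 0.044 ]
S y- [0.5016 0.2667 0.044 ]
S y+ [0.5391 0.1753 0.044 ]
S y+ [0.5473 0.2587 0.044 ]
D y- [0.4907 0.1877 0.044 ]
D y- [0.5002 0.2524 0.044 ]
D y+ [0.5336 0.184  0.044 ]
D y+ [0.5393 0.2488 0.044 ]
loupe [0.3619 0.1269 0.046 ]
beakertop D [0.758  0.1055 0.095 ]
beaker S [0.7575 0.0945 0.095 ]
riser [ 0.50538792  0.38780259 -1.66925369] -95.64119126455168 [[0.6, -0.4], [-0.7, -3.6], [3.1, -0.2], [-2.4, -0.7]]
```

apply_moves(steps=[-1,3.5,0,-1,-2,7,0,-2,-3,10.5,0,-3,-4,14,-1,-4,-5,17,-3,-5,-5.9,19.5,-6,-6,-5.9,19.5,-8,-6,-5.9,19.5,-8,-6], jaw=0)

```text
clock: 0.77
position: [0.5117, 0.1956, 0.1468]
ee_rot: [-0.002, 0.742, 0.67, -0.004]
contact_force: [-0.5, -1.0, -0.2]
width: 0.0852
gripper_force: 0.0
```

```bash
python3 - <<'E'
from h import *
c=calibration("wrist");im=get_image("wrist")[:,:,::-1].copy()
s=get_state();print(s["position"],s["ee_rot"],s["contact_force"])
m=[.522,.240,np.deg2rad(-96)]
P=[[.058,-.023,.044],[.058,.023,.044],[-.02,.023,.044],[-.02,-.023,.044],[.085,.015,.0345],[.085,-.015,.0345]]
for u in proj(c,pose2(m,P)): cv2.circle(im,tuple(int(v) for v in u),4,(0,0,255),1); print(u.round(0))
cv2.imwrite("pics/w1.png",im)
E
```

```text
[0.51387412 0.19505213 0.1491268 ] [-0.00118692  0.74257604  0.66975547 -0.00265309] [-0.11880731 -0.05709787  0.08093419]
[296. 210.]
[358. 211.]
[363. 101.]
[294. 101.]
[346. 238.]
[307. 238.]
```

View pics/w1.png

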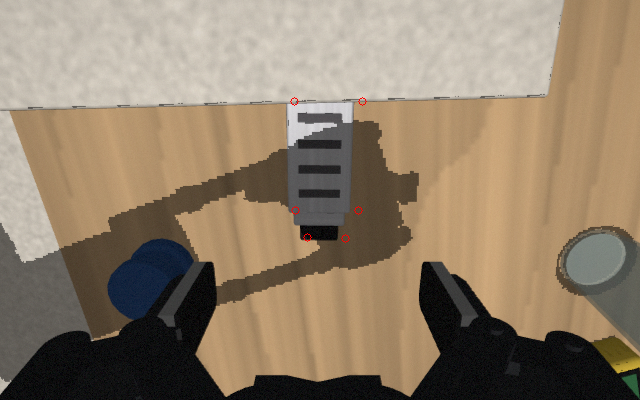

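The wrist view confirms the heading (casing edges vertical). The casing front is at row 211 as predicted, but it lies about 6 px (4 mm) towards -x. I'll correct that and descend.

apply_moves(steps=[-0.3,0,-3.5,0,-0.3,0,-7,0,-0.3,0,-10,0,-0.3,0,-12,0,-0.3,0,-13,0,-0.3,0,-13.8,0,-0.3,0,-13.8,0,-0.3,0,-13.8,0])

```text
clock: 1.48
position: [0.5144, 0.1949, 0.0144]
ee_rot: [0.001, 0.743, 0.669, 0.001]
contact_force: [-0.1, 0.6, 1.0]
width: 0.0854
gripper_force: 0.0
```

apply_moves(steps=[0,0,0,0,0,0,0,0,0,0,0,0,0,0,0,0,0,0,0,0,0,0,0,0,0,0,0,0,0,0,0,0], jaw=255, newtons=60)

```text
clock: 2.15
position: [0.5136, 0.1952, 0.0145]
ee_rot: [0.0, 0.743, 0.669, 0.001]
contact_force: [-0.3, -0.3, 5.7]
width: 0.0451
gripper_force: 62.5
```

apply_moves(steps=[-0.1,-1,0,0,-0.3,-2.5,0,0,-0.4,-4,0,0,-0.6,-5.5,0,0,-0.7,-7,0,0,-0.9,-8.5,0,0,-1,-10,0,0,-1.2,-11.5,0,0])

```text
clock: 2.82
position: [0.5026, 0.0801, 0.0146]
ee_rot: [0.001, 0.744, 0.669, 0.002]
contact_force: [2.1, 4.5, 5.2]
width: 0.045
gripper_force: 62.5
```

apply_moves(steps=[0,-0.5,0,0,0,-0.5,0,0,0,-0.5,-0.1,0,0,-0.5,-0.1,0])

```text
clock: 3.15
position: [0.502, 0.0737, 0.0145]
ee_rot: [0.001, 0.743, 0.669, 0.001]
contact_force: [-1.8, -3.1, 15.1]
width: 0.0453
gripper_force: 63.4
```

apply_moves(steps=[0,0,0,0,0,0,0,0,0,0,0,0,0,0,0,0,0,0,0,0,0,0,0,0,0,0,0,0,0,0,0,0], jaw=0)

```text
clock: 3.82
position: [0.501, 0.075, 0.0122]
ee_rot: [-0.0, 0.743, 0.669, -0.0]
contact_force: [0.5, 1.4, -0.7]
width: 0.0854
gripper_force: 0.0
```

apply_moves(steps=[0,0,2,0,0,0,5,0,0,0,8,0,0,2,12,0,0,4,15,0,0,6,16,0,0,6,16,0,0,6,16,0])

```text
clock: 4.48
position: [0.501, 0.1355, 0.1728]
ee_rot: [0.001, 0.742, 0.67, 0.0]
contact_force: [0.7, -0.6, -0.6]
width: 0.0854
gripper_force: 0.0
```

```bash
python3 - <<'E'
from h import *
c=calibration("wrist");im=get_image("wrist")[:,:,::-1].copy()
s=get_state();print(s["position"],s["ee_rot"],s["contact_force"])
m=[.502,.120,np.deg2rad(-96)]
P=[[.058,-.023,.044],[.058,.023,.044],[-.056,.033,.054],[-.056,-.033,.054],[-.101,.009,.04],[-.101,-.009,.04]]
for u in proj(c,pose2(m,P)): cv2.circle(im,tuple(int(v) for v in u),4,(0,0,255),1); print(u.round(0))
cv2.imwrite("pics/w2.png",im)
E
```

```text
[0.5002632  0.13473622 0.17169503] [-4.48207990e-05  7.42750182e-01  6.69568207e-01 -7.62356244e-04] [-0.11749078 -0.94352786 -0.74416264]
[294. 266.]
[348. 266.]
[367. 135.]
[277. 135.]
[334.  70.]
[310.  70.]
```

View pics/w2.png

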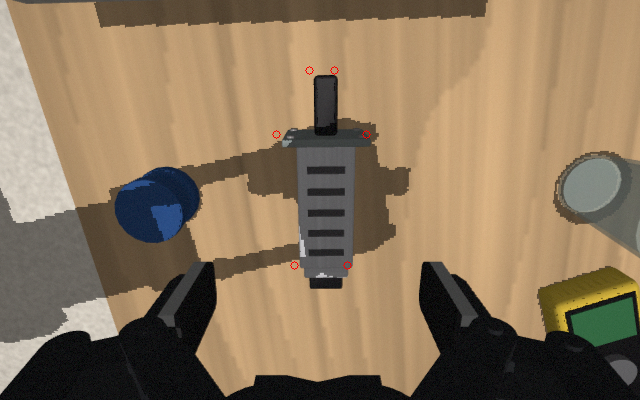

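The module lies free on the bench: handle at (325,105), faceplate at row 138, plug at (325,282). All of it is well clear of the shelf, whose edge is at row 3. Next I grasp the handle.

apply_moves(steps=[0.7,3,-3,0,1.4,6.1,-6,0,1.4,6.1,-9,0,1.4,6.1,-12,0,1.4,6.1,-14,0,1.4,6.1,-15.5,0,1.4,6.1,-16.4,0,1.4,6.1,-16.4,0])

```text
clock: 5.2
position: [0.5125, 0.1944, 0.0051]
ee_rot: [-0.002, 0.743, 0.669, -0.003]
contact_force: [-0.3, -0.4, -0.7]
width: 0.0856
gripper_force: 0.0
```

apply_moves(steps=[0,0,0,0,0,0,0,0,0,0,0,0,0,0,0,0,0,0,0,0,0,0,0,0,0,0,0,0,0,0,0,0], jaw=255, newtons=110)

```text
clock: 5.87
position: [0.5153, 0.1961, 0.0093]
ee_rot: [0.0, 0.743, 0.669, 0.001]
contact_force: [-0.7, -0.3, 5.8]
width: 0.0166
gripper_force: 107.2
```

apply_moves(steps=[0,0,0,0,0,0,0.5,0,0,0,1,0,0,0,2,0,0,0,2.6,0,0,0,2.6,0,0,0,2.6,0])

```text
clock: 6.45
position: [0.5155, 0.1961, 0.035]
ee_rot: [0.0, 0.743, 0.669, 0.001]
contact_force: [-0.8, -0.0, -3.8]
width: 0.0164
gripper_force: 107.3
```

apply_moves(steps=[0.5,-1.5,0.2,1,1.5,-4,0.2,3,2.5,-6.5,0.2,5.5,3.5,-9,0.2,8,4.5,-11.5,0.2,10.5,5.5,-14,0.2,12.5,6.2,-16,0.2,13.4,6.4,-16.6,0.2,13.4])

```text
clock: 7.12
position: [0.5804, 0.0269, 0.036]
ee_rot: [0.001, 0.661, 0.751, -0.0]
contact_force: [0.4, 0.1, -2.8]
width: 0.0163
gripper_force: 107.5
```

```bash
python3 - <<'E'
from h import *
s=get_state();print(s["position"],s["ee_rot"],s["contact_force"],s["moment"])
x=[0.558915,-0.16359923,-1.44227142]
out=np.zeros((600,800,3),np.uint8)
def ov(n,x0,y0,w,h,k):
    c=calibration(n);im=get_image(n)[:,:,::-1].copy();cv2.imwrite(f"pics/{n}1.png",im)
    t=cv2.resize(im[y0:y0+h,x0:x0+w],(w*k,h*k),interpolation=cv2.INTER_CUBIC)
    P=[[a,b,.078] for a in (0,.16) for b in (-.1,.1)]+[[0,.1,0],[.16,.1,0]]+[[0,.045+b,z] for b in(-.026,.026) for z in (.02,.07)]
    for u in proj(c,pose2(x,P)): cv2.circle(t,tuple(int(v) for v in (u-[x0,y0]+.5)*k),4,(0,0,255),1)
    return t
t=ov("side",210,100,133,100,6); cv2.imwrite("pics/ov1.png",t)
t=ov("scene",175,150,160,120,5); cv2.imwrite("pics/ov2.png",t)
E
```

```text
[0.5803717  0.02685559 0.03595825] [ 8.08730940e-04  6.60699045e-01  7.50650431e-01 -2.21343489e-04] [ 0.42276611  0.12157465 -2.8290723 ] [0.2755961  0.02039678 0.0080476 ]
```

View pics/ov1.png

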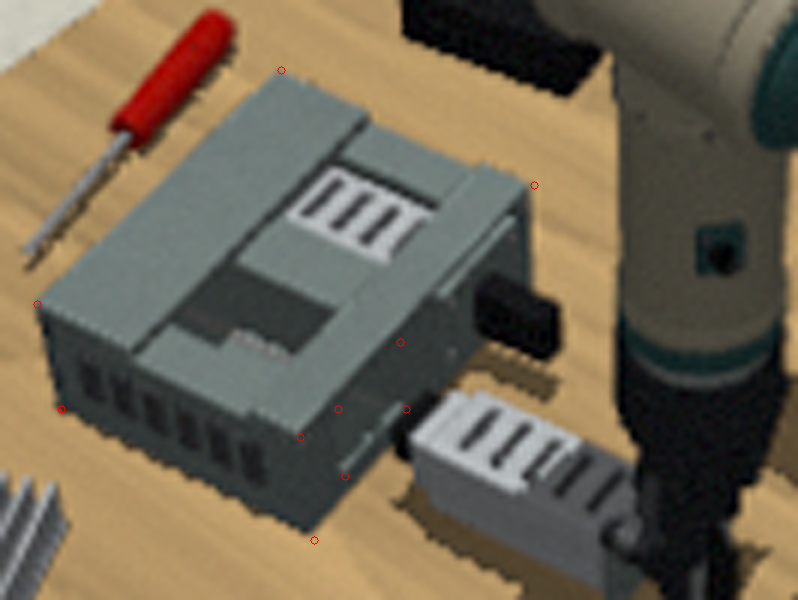

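View pics/ov2.png

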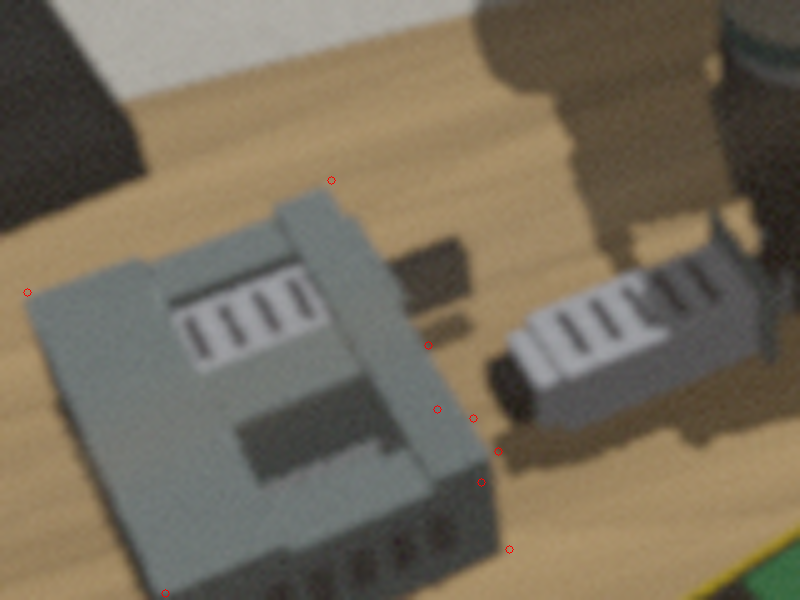

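The side view shows the chassis corners a few pixels off my fit, for example front top at (295,432) against (300,437) predicted. The held module is level and roughly in line, with its plug tip at (400,440). I'll refit with the better corners and overlay the module as predicted from the tool pose.

```bash
cat > fitc.py <<'E'
from h import *
S=calibration("scene");D=calibration("side")
A=lambda l:np.array(l,float)
sd=lambda u,v:(210+u/6-.5,100+v/6-.5); sc=lambda u,v:(175+u/5-.5,150+v/5-.5)
PD=A([[.16,-.1,.078],[.16,.1,.078],[0,.1,.078],[0,-.1,.078],[.16,.1,0],[0,.1,0]])
UD=A([sd(283,72),sd(40,305),sd(295,432),sd(530,185),sd(62,408),sd(312,532)])
PS=A([[0,-.1,.078],[0,.1,.078],[.16,-.1,.078],[0,.1,0]])
US=A([sc(325,187),sc(490,460),sc(30,300),sc(498,550)])
x0=[.559,-.1636,-1.442]
E
python3 - <<'E'
from fitc import *
for nm,o in [("D",[(D,PD,UD)]),("S",[(S,PS,US)]),("both",[(D,PD,UD),(S,PS,US)])]:
    x,r=fit(o,x0);print(nm,x.round(4),np.rad2deg(x[2]).round(2),r.tolist())
b=pose2(x,[[0,.045,.02]])[0];d=np.array([np.cos(x[2]),np.sin(x[2])]);print("bay",b)
s=get_state();p=s["position"];th=R.from_quat(np.r_[s["ee_rot"][1:],s["ee_rot"][0]]).as_matrix()
hy=th[:,1];print("tool y dir deg",np.rad2deg(np.arctan2(hy[1],hy[0])))
ang=np.arctan2(hy[1],hy[0]); ang=ang-np.pi/2; m=[p[0]+.08*np.cos(ang),p[1]+.08*np.sin(ang),ang];print("mod",m,np.rad2deg(ang))
rel=np.array(m[:2])-b[:2];print("along",rel@d,"lat",rel@[-d[1],d[0]])
PMd=A([[.058,-.023,.044],[.058,.023,.044],[0,.023,.044],[0,-.023,.044],[.07,.0195,.04],[.07,-.0195,.04],[.085,.015,.0345],[.085,-.015,.0345]])+[0,0,.0262]
out=np.zeros((560,800,3),np.uint8)
for i,(n,c,x0_,y0_) in enumerate([("side",D,245,130),("scene",S,245,180)]):
    im=cv2.imread(f"pics/{n}1.png");w,h,k=80,65,8
    w=80;k=8; t=cv2.resize(im[y0_:y0_+h,x0_:x0_+w][:, :],(w*5*1,h*5*1) if 0 else (400,325) ,interpolation=cv2.INTER_CUBIC);k=5
    def dr(pts,col):
        for u in pts: cv2.circle(t,tuple(int(round(v)) for v in (u-[x0_,y0_]+.5)*k),2,col,-1)
    dr(proj(c,pose2(m,PMd)),(0,0,255))
    dr(proj(c,pose2(x,[[0,.1,.078],[0,.1,0],[0,-.1,.078]]+[[0,.045+bb,z] for bb in(-.026,.026) for z in (.02,.07)])),(0,255,255))
    out[:325,i*400:i*400+400]=t
cv2.imwrite("pics/ov3.png",cv2.resize(out[:325],(800,325)))
E
```

```text
D [ 0.5584 -0.1652 -1.4458] -82.84 [[-0.3, -0.6], [-0.6, -0.5], [0.6, 0.4], [0.6, -0.1], [-0.4, -0.2], [0.0, 1.0]]
S [ 0.5614 -0.1679 -1.4471] -82.92 [[0.2, -0.3], [0.1, -0.3], [-2.1, -0.5], [0.8, 1.3]]
both [ 0.5591 -0.1664 -1.4463] -82.86 [[-0.7, -0.7], [-1.0, -0.6], [0.1, 0.4], [0.2, -0.2], [-0.8, -0.3], [-0.4, 0.9], [0.5, -1.0], [0.5, -1.2], [-1.6, -1.3], [1.1, 0.3]]
bay [ 0.60377544 -0.1607781   0.02      ]
tool y dir deg 7.2395031965686165
mod [np.float64(0.5890694803802792), np.float64(-0.050452783055272336), np.float64(-1.44444315980612)] -82.7604968034314
along -0.11129758795399072 lat -0.0008880853402464565
```

View pics/ov3.png

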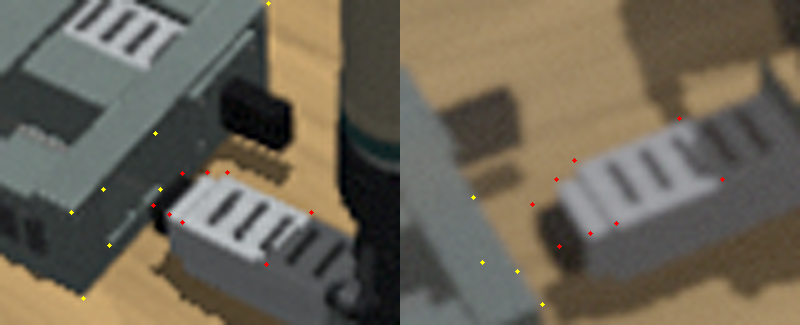

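Both views agree to within about 1 px, and the module and chassis share the same bias. I'll enter gently, 3 mm lower and 1 mm to the side.

apply_moves(steps=[0.1,0,-0.3,0,0.2,-0.8,-0.3,0,0.3,-1.6,-0.3,0,0.4,-2.4,-0.3,0,0.5,-3.2,-0.3,0,0.6,-4,-0.3,0,0.6,-4.4,-0.3,0,0.6,-4.4,-0.3,0])

```text
clock: 7.88
position: [0.5852, -0.0153, 0.0334]
ee_rot: [0.0, 0.661, 0.751, -0.0]
contact_force: [0.4, 0.7, -2.3]
width: 0.0166
gripper_force: 107.4
```

apply_moves(steps=[0.06,-0.5,0,0,0.12,-1,0,0,0.19,-1.5,0,0,0.25,-2,0,0,0.25,-2,0,0])

```text
clock: 8.3
position: [0.5879, -0.0351, 0.0334]
ee_rot: [0.0, 0.66, 0.751, -0.0]
contact_force: [0.6, 0.3, -3.0]
width: 0.0163
gripper_force: 107.4
```

apply_moves(steps=[0.12,-1,0,0,0.25,-2,0,0,0.37,-3,0,0,0.5,-4,0,0,0.62,-5,0,0,0.75,-6,0,0,0.87,-7,0,0,0.87,-7,0,0])

```text
clock: 8.97
position: [0.597, -0.1066, 0.0334]
ee_rot: [0.001, 0.661, 0.751, -0.0]
contact_force: [0.0, -0.6, -2.8]
width: 0.0162
gripper_force: 107.4
```

apply_moves(steps=[0.06,-0.5,0,0,0.12,-1,0,0,0.19,-1.5,0,0,0.25,-2,0,0,0.25,-2,0,0])

```text
clock: 9.38
position: [0.5991, -0.125, 0.0334]
ee_rot: [0.001, 0.66, 0.751, -0.0]
contact_force: [-0.5, 0.3, -2.7]
width: 0.0166
gripper_force: 107.4
```

apply_moves(steps=[0.02,-0.2,0,0,0.05,-0.4,0,0,0.05,-0.4,0,0])

```text
clock: 9.63
position: [0.5993, -0.1282, 0.0333]
ee_rot: [0.0, 0.66, 0.751, 0.0]
contact_force: [0.3, -1.2, -2.3]
width: 0.0164
gripper_force: 107.4
```

apply_moves(steps=[0.02,-0.15,0,0,0.04,-0.3,0,0,0.04,-0.3,0,0])

```text
clock: 9.88
position: [0.5998, -0.1312, 0.0334]
ee_rot: [0.0, 0.66, 0.751, 0.0]
contact_force: [0.1, 0.0, -3.0]
width: 0.0163
gripper_force: 107.4
```

apply_moves(steps=[0.02,-0.15,0,0,0.04,-0.3,0,0,0.04,-0.3,0,0])

```text
clock: 10.13
position: [0.5996, -0.1318, 0.0333]
ee_rot: [-0.002, 0.66, 0.751, 0.001]
contact_force: [-0.0, 6.9, -1.5]
width: 0.0163
gripper_force: 107.9
```

Contact came where predicted, so the faceplate has met the chassis front. Now I lower it onto the bay floor.

apply_moves(steps=[0,0.1,-0.1,0,0,0.1,-0.2,0,0,0.1,-0.3,0,0,0.1,-0.3,0])

```text
clock: 10.47
position: [0.5999, -0.1319, 0.0303]
ee_rot: [-0.001, 0.66, 0.751, 0.001]
contact_force: [0.4, 5.9, -1.5]
width: 0.0165
gripper_force: 108.0
```

apply_moves(steps=[0,-0.1,-0.05,0,0,-0.1,-0.1,0,0,-0.1,-0.1,0])

```text
clock: 10.72
position: [0.5999, -0.1319, 0.0295]
ee_rot: [-0.001, 0.66, 0.751, 0.001]
contact_force: [-1.1, 8.8, 0.8]
width: 0.0166
gripper_force: 108.2
```

apply_moves(steps=[0,0,0,0,0,0,0,0,0,0,0,0,0,0,0,0,0,0,0,0,0,0,0,0], jaw=90, newtons=20)

```text
clock: 11.22
position: [0.6002, -0.1345, 0.0294]
ee_rot: [0.0, 0.66, 0.751, -0.0]
contact_force: [-0.2, 0.4, -0.5]
width: 0.0556
gripper_force: 0.0
```

apply_moves(steps=[0,0,1,0,0,0,3,0,0,0,6,0,0,2,10,0,0,5,13,0,0,8,16,0,0,11,18,0,0,11,18,0])

```text
clock: 11.88
position: [0.6027, -0.0189, 0.2164]
ee_rot: [0.004, 0.658, 0.753, 0.005]
contact_force: [0.1, 0.1, -0.1]
width: 0.0555
gripper_force: 0.0
```

```bash
python3 - <<'E'
from h import *
s=get_state();print(s["position"],s["width"],s["contact_force"],s["clock"])
a=get_image("side")[100:200,210:310,::-1];b=get_image("scene")[160:260,180:280,::-1]
cv2.imwrite("pics/fin.png",np.hstack([cv2.resize(i,(400,400),interpolation=cv2.INTER_CUBIC) for i in (a,b)]))
E
```

```text
[ 0.60267621 -0.01893575  0.21637372] 0.055452433229286155 [ 0.05554987  0.08203489 -0.11397407] 11.8833
```

View pics/fin.png

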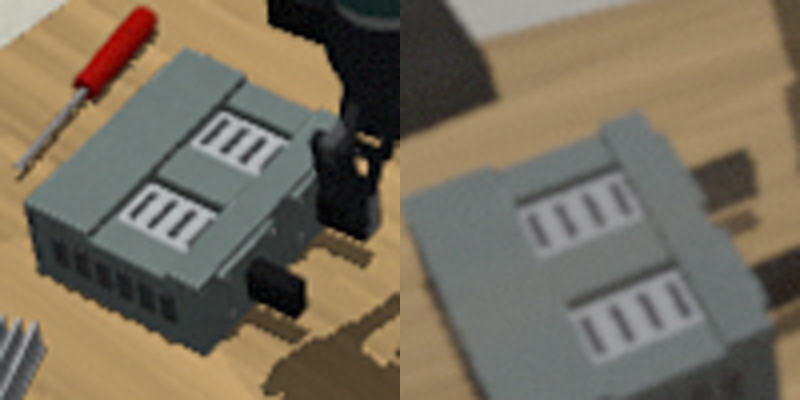

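The new module sits just like the fitted one: its label at (170,215) matches the other at (245,140), and its faceplate is flush at (245,260). The gripper is clear, so I'm handing in.

```bash
python3 -c "
from rig import *
print(sign_off())"
```

```text
the job is handed in; nothing more can be done
None
```

The module was pulled out, laid on the open bench and released, then regrasped by its handle and slid into the empty bay until its faceplate met the chassis front; I let go and handed the job in at about 12 s (the sign-off gave no verdict).

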